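Set the amber filter of the inspection light and lock the wheel

ROBOT

A 6-joint arm with a two-finger parallel gripper is mounted at the origin on the work surface. World frame = base frame: x ahead of the robot, y to its left, z up, the work surface at z = 0. Lengths are in mm, angles in rad, forces in N, time in s.
With the tool pointing down it reaches from about 300 to 775 mm from the base axis. Payload 14.6 kg.
Tool frame: the origin (TCP) lies midway between the tips of the shut fingers; the grasp point (between the pads) lies manip.grasp_offset behind it (manip.grasp_offset is the distance from the TCP to the grasp point, in mm); z points along the fingers, y is the direction in which the jaws open and shut (so a half turn about z gives the same grasp; the last joint's range is limited). The gripper opens to 94 mm and grips with 3 to 60 N. Pads are 16 mm wide; open, the fingers measure 119 mm over their backs; the gripper's body (75 mm by 177 mm) begins 78 mm behind the grasp point.
Start: joints at [-1.347, 0.3, 1.521, -0, 1.321, -0.067], TCP at [157.688, -526.9, 205.446] pointing down, gripper open.
Joint ranges: [-3.03, 3.03], [-0.79, 2.21], [0.23, 2.52], [-1.04, 4.18], [0, 3.07], [-2.55, 2.55]. Speed limits (rad/s): [2.22, 2.22, 2.57, 3.14, 3.14, 3.14].

INTERFACE

Orientations are given as [roll, pitch, yaw] about the fixed x, y, z axes, in that order (R = Rz(yaw) Ry(pitch) Rx(roll)).
In Python, from cell import monitor, vision, order, manip gives the robot as it stands.
- The arm moves only by the shell command python3 -m jog 'ROWS' [FORCE]. ROWS is JSON, a list of rows, each a list of 7 numbers: the shift along the tool's x, y, z in cm, then the turn, a rotation vector about the tool's x, y, z in rad, then the opening in per cent of the stroke, from 0 (shut) to 100 (fully open). In form: [[tx, ty, tz, rx, ry, rz, jaw], ...]. A call has 1 to 8 rows; each row shifts and turns the commanded pose from where the row before left it, along the tool's axes as they then stand; what a row does not reach is not made up. A row lasts 1/10 s, in which the tool goes at most 50 mm and 8.59 degrees, less where a joint would pass 70% of its speed; a pose out of reach is approached as far as the arm can. A call is refused whole if a number of a shift passes 5 or a number of a turn 0.15, either way. A call with a gripper value outside its range is refused whole. The fingers move at their own pace and stop on an object; FORCE is the grip in N (left out, the last holds). Time passes only in rows, so rows that do not move let the fingers close. It gives the time, the measured TCP pose, the force and the opening at its end, in the units of the state.
- monitor.read_state(): the state, without advancing time (a new reading comes with each control period).
- vision.camera(name): name is "scene" or "top" or "wrist"; returns a dict with "color" (400x640x3 uint8, blue, green, red), "fx", "fy", "cx", "cy" (pixels), "cam_to_world" (4x4, takes a point from camera to world coordinates); the wrist camera has in their place "tool_from_camera" (4x4, takes a point from camera to tool coordinates, whose origin is the TCP and whose axes are the flange's). Camera axes: x right, y down, z forward; pixel columns grow to the right and rows downward; lengths in mm; the calibration is good to about 2 mm. The wrist camera is an equidistant fisheye: a pixel r from the principal point sees the ray r / f radians off the axis. A picture is of the moment at which its call begins: read the wrist's pose just before it. There is no depth.
- order.sign_off(): hands the job in, once; it reports no verdict.
The state is a dict: "clock": time; "joints": joint angles; "qd": joint speeds; "effort": joint torques, N m; "eef_pos": TCP position; "eef_rot": TCP orientation; "wrist_force": force on the tool from outside, world axes, zero at the start; "moment": the same for the moment, N m; "finger_gap": finger opening in mm.
Only numpy, scipy, OpenCV 4.12 (cv2) and the standard library are available. Lean on these libraries where they do the work, as an engineer would, in place of code of your own. Each camera call takes 0.05 s, during which the arm holds its last target.

TASK

The filter wheel of the inspection light has been left free. With a fingertip on its rubber track, roll the wheel round until the amber filter is centred in the round window, then slide the locking bolt fully home into the notch of the wheel and let go. Press no harder on the wheel than it needs to grip, do not force the bolt against it, and leave the other things on the bench where they are.

Things in the scene. Friction and masses are not known exactly. Their poses are not given: they have to be found in the camera images.
- lamp: Inspection light, fixed: cream lamp base, top 42 mm high, reaching from -115 to +135 mm in its x and -120 to +180 mm in its y. Origin on the underside below the wheel's axis; z up. A cream bridge plate (x = +22 to +129 mm, y = -70 to +70 mm, top 70 mm high) covers part of the wheel and holds the window; the wheel lies open at x below +20 mm.
- filter_wheel: Disc, radius 95 mm, 8 mm thick, turns either way without stops about the lamp's z axis, stays where left. Origin on the axis at its underside, 50 mm high; its +x points to the amber filter, so yaw grows anticlockwise from above. Six 36 mm filters 60 degrees apart, centres 48 mm from the axis, anticlockwise: amber, green, blue, white, violet, dark grey. No knob. Drag 0.32 N m (4.3 N at the track).
- amber (a point): The centre of the amber (orange-yellow) filter on the upper face of the wheel, 48 mm from the wheel's axis.
- window (a point): Centre of the round window at the top of its dark ring (36 mm clear, 54 mm outside, 74 mm high), 48 mm from the wheel's axis on the lamp's +x side. The amber filter is set when its centre is below this point.
- track (a point): Point on the lamp's -x side, 75 mm from the wheel's axis, 58 mm high: middle of the black ribbed rubber track (67 to 83 mm radius, all round the wheel) where the finger goes, nominal height. The wheel is worn and a little bent: true height up to 3 mm off, changing as it turns; it must be felt. Spring washer below: 20 N per mm. Friction about 0.6 to 0.9: press with 8 to 11 N, never above 14 N.
- lock_bolt: Steel locking bolt, 8 mm wide, sliding level in a guide (two cheeks 60 mm high, 30 mm wide overall, lamp y = 123 to 173 mm) along the lamp's -y to lock. Origin on the axis of its knob, 50 mm high, at lamp x = 0: lamp y = 141 mm fully drawn, 125 mm fully home at its stop. Stays where left, slides with about 1.5 N. Never force it against the wheel with more than 25 N.
- knob (a point): Middle of the bolt's upright black knob, 16 mm diameter, 64 to 86 mm above the bench; this point is 75 mm high. Moves with the bolt. The bolt's round nose is 40 mm ahead of it, at the height of the wheel.
- notch (a point): Bottom of that notch in the wheel's aluminium rim which the bolt enters when amber is in the window, 83 mm from the axis, a quarter turn anticlockwise of amber. Notches are 9.5 mm wide, 12 mm deep, mouths rounded, one midway between each two filters. The round nose pulls the wheel in line from up to about 4 mm off; on a lug between notches it stops dead.
- lens_tray: Bystander: black divided lens tray, 200 by 120 by 18 mm, loose; origin under its centre.
- wash_bottle: Bystander: clear bottle with blue cap, 60 mm diameter, 130 mm high, loose; origin under its centre.
- loupe: Bystander: black waisted loupe, 48 mm diameter, 44 mm high, loose; origin under its centre.
- lens_cell: Bystander: brass ring, 44 mm diameter, 12 mm high, loose; origin under its centre.

How it is judged (in metres and radians):
On the way, in this order (a step that is already met when the one before it is completed fails the run):
1. the amber filter has been rolled to the window: its centre within 6 mm of the window's centre, seen from above (horizontal distance between amber and window below 0.006 m), for 0.2 s.
2. the bolt is home in the notch, within 1.5 mm of its stop (y of lock_bolt in the frame of lamp below 0.1265 m), for 0.2 s.
At the end, for the whole second after the job is handed in: The amber filter stands still in the window, centre within 3 mm of the window's centre seen from above, and the bolt is home in the notch, within 1.5 mm of its stop (horizontal distance between amber and window below 0.003 m and y of lock_bolt in the frame of lamp below 0.1265 m and angular speed of filter_wheel below 0.05 rad/s); the robot touches nothing.
It fails at once if the fingers press on the wheel with more than 14 N (contact force between the fingers and filter_wheel above 14 N).
It fails at once if the bolt is forced against the wheel with more than 25 N (contact force between lock_bolt and filter_wheel above 25 N).
It fails at once if a bystander is moved by more than 20 mm (distance of any of lens_tray, wash_bottle, loupe, lens_cell from where it was at the start of the episode above 0.02 m).
It also fails if it takes over 64 s, if anything falls off the work surface, if the arm or the gripper's body presses on something with over 40 N, if the wrist force passes 120 N, or if a joint passes its speed limit or range.

## Working session

There is one attempt and no reset: what is moved stays moved. The work goes in short steps, Python scripts to look and compute and a shell command to move; the robot and the scene stay as the last step left them, time stands still between calls to the robot, and variables do not carry over. Pictures are saved under pics/ and viewed, and the job is handed in when it is done.

```bash
ls; mkdir -p pics; python3 - <<'E'
from cell import monitor, vision, order, manip
import cv2,numpy as np
print(monitor.read_state()); print(manip.grasp_offset)
for n in ["scene","top","wrist"]:
    c=vision.camera(n); cv2.imwrite(f"pics/{n}0.png",c["color"])
    print(n,c["fx"],c["fy"],c["cx"],c["cy"]); print(np.round(c.get("cam_to_world",c.get("tool_from_camera")),3).tolist())
E
```

```text
pics
{'clock': 0.0, 'joints': array([-1.34659594e+00,  3.00519629e-01,  1.52161730e+00, -2.50677538e-06,
        1.32071106e+00, -6.65805472e-02]), 'qd': array([2.55049771e-04, 8.33053779e-04, 9.12875959e-05, 1.04595371e-03,
       6.79173545e-04, 1.52731502e-03]), 'effort': array([ 4.31590797e-05, -5.31808662e+01, -3.52734590e+01,  7.08745932e-02,
        2.44126737e-02, -7.24643428e-05]), 'eef_pos': array([ 157.62917527, -526.63333931,  204.84439935]), 'eef_rot': array([-3.14033994e+00, -8.10963583e-05,  2.90781501e-01]), 'wrist_force': array([ 0.40794328,  0.17685178, -0.02658985]), 'moment': array([-0.00541071,  0.0247945 ,  0.01746377]), 'finger_gap': 93.9749290992311}
18.8
scene 471.66840721688936 471.66840721688936 321.53261623000253 198.8919017533018
[[0.609, 0.436, -0.663, 1459.309], [0.793, -0.346, 0.501, -659.994], [-0.011, -0.83, -0.557, 803.022], [0.0, 0.0, 0.0, 1.0]]
top 384.8166262821089 384.8166262821089 322.12171050540843 202.81531375148728
[[-0.097, -0.975, 0.201, 360.258], [-0.995, 0.095, -0.023, 22.637], [0.004, -0.203, -0.979, 1247.024], [0.0, 0.0, 0.0, 1.0]]
wrist 309.70691628693146 309.70691628693146 323.94076600245586 194.9969685456992
[[-0.0, -0.969, -0.247, 71.162], [1.0, 0.0, -0.001, 0.584], [0.001, -0.247, 0.969, -179.627], [0.0, 0.0, 0.0, 1.0]]
```

View pics/top0.png

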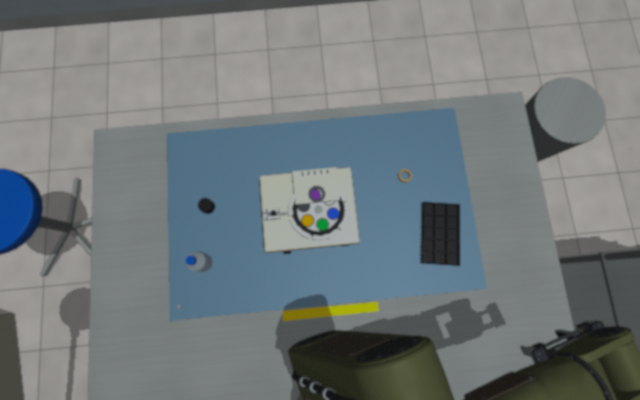

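View pics/scene0.png

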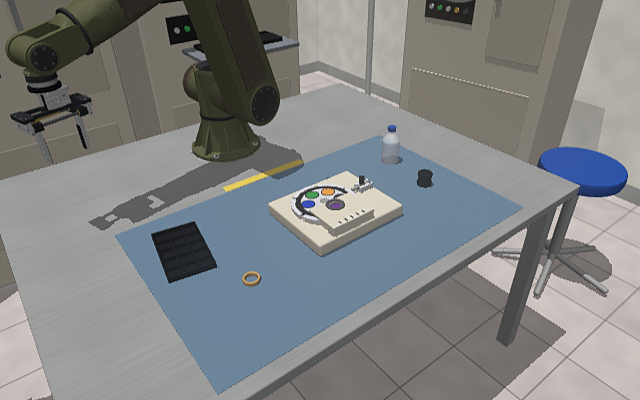

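View pics/wrist0.png

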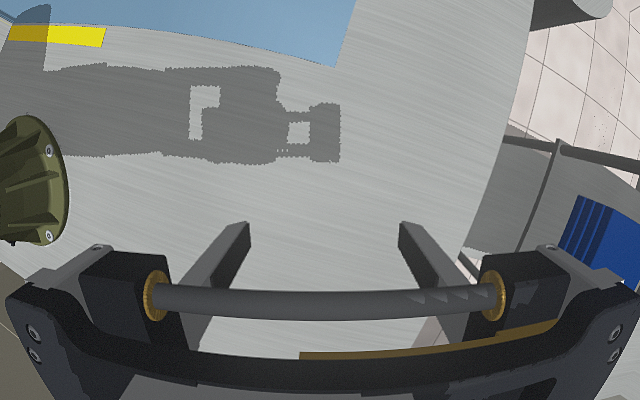

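```bash
python3 - <<'E'
import cv2
a=cv2.imread("pics/top0.png")[155:265,240:380]; cv2.imwrite("pics/top0z.png",cv2.resize(a,None,fx=5,fy=5,interpolation=cv2.INTER_CUBIC))
a=cv2.imread("pics/scene0.png")[160:260,260:420]; cv2.imwrite("pics/scene0z.png",cv2.resize(a,None,fx=5,fy=5,interpolation=cv2.INTER_CUBIC))
E
```

```text
(no output)
```

View pics/top0z.png

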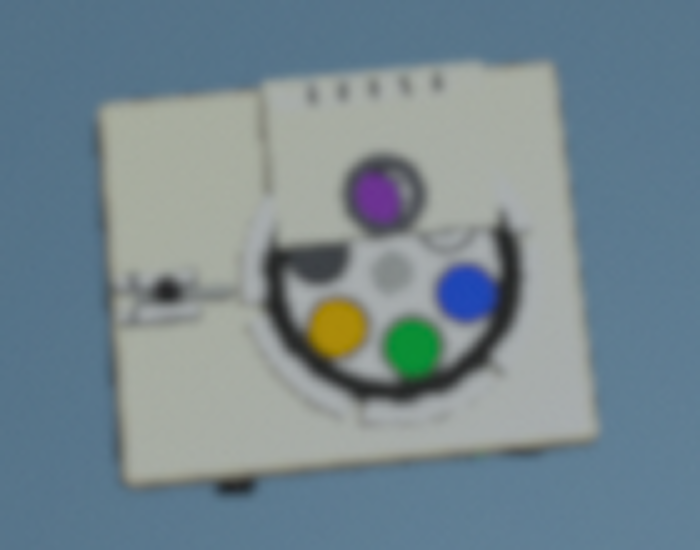

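View pics/scene0z.png

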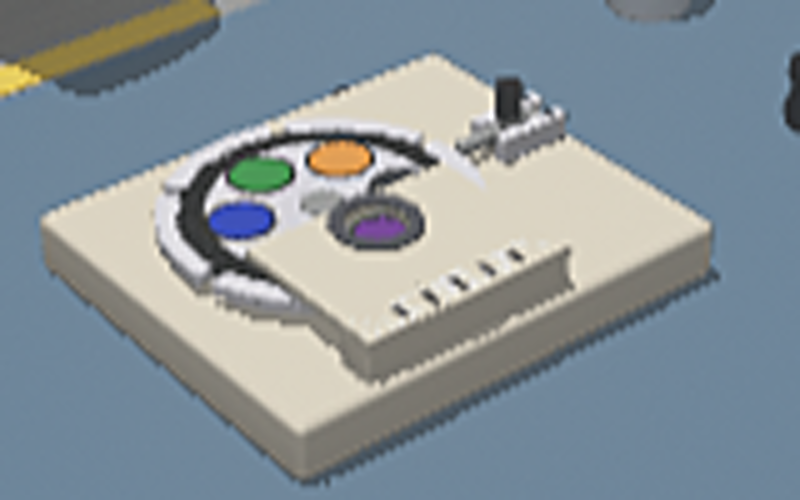

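```bash
cat > h.py <<'E'
from cell import monitor, vision, manip
import cv2,numpy as np
from scipy.optimize import least_squares
from scipy.spatial.transform import Rotation as R
CAL={}
def proj(c,P):
    T=np.linalg.inv(c["cam_to_world"]); p=T[:3,:3]@P+T[:3,3]
    return np.array([c["fx"]*p[0]/p[2]+c["cx"],c["fy"]*p[1]/p[2]+c["cy"]])
def wristT(s,c):
    T=np.eye(4);T[:3,:3]=R.from_euler("xyz",s["eef_rot"]).as_matrix();T[:3,3]=s["eef_pos"]
    return T@c["tool_from_camera"]
def wproj(c,T,P):
    Ti=np.linalg.inv(T); p=Ti[:3,:3]@P+Ti[:3,3]
    th=np.arctan2(np.hypot(p[0],p[1]),p[2]); ph=np.arctan2(p[1],p[0])
    return np.array([c["fx"]*th*np.cos(ph)+c["cx"],c["fy"]*th*np.sin(ph)+c["cy"]])
def L2W(q,P):
    c,s=np.cos(q[2]),np.sin(q[2]); return np.array([q[0]+c*P[0]-s*P[1],q[1]+s*P[0]+c*P[1],P[2]])
E
python3 - <<'E'
from h import *
ct=vision.camera("top");cs=vision.camera("scene")
C=[(135,180,42),(135,-120,42),(-115,-120,42),(-115,180,42)]
W=(48,0,74)
top=[(102,105),(556,64),(597,437),(127,485)];tw=(386,194)
sc=[(712,232),(302,438),(42,218),(435,55)];sw=(377,222)
tf=[(337,328),(413,347),(466,292)];sf=[(341,158),(261,174),(241,220)]
zt=lambda p:np.array(p)/5+(240-.4,155-.4)
zs=lambda p:np.array(p)/5+(260-.4,160-.4)
def res(q,use=3,raw=False):
    r=[]
    for cam,z,cc,w,f,b in ((ct,zt,top,tw,tf,1),(cs,zs,sc,sw,sf,2)):
        if not use&b: continue
        for P,p in zip(C+[W],cc+[w]): r.append(proj(cam,L2W(q,P))-z(p))
        for k in range(3):
            a=q[3]+k*np.pi/3; r.append(proj(cam,L2W(q,(48*np.cos(a),48*np.sin(a),58)))-z(f[k]))
    return np.array(r) if raw else np.ravel(r)
for u in (1,2,3):
    s=least_squares(res,[500,0,0,2],args=(u,),loss="soft_l1"); print(u,s.x[:2],np.degrees(s.x[2:]),np.sqrt(np.mean(res(s.x,u)**2)))
print(np.round(res(s.x,3,True),1).tolist())
E
```

```text
1 [584.88619811   8.40201247] [-3.77068536e-02  4.89632327e+02] 0.5408401640458396
2 [587.09557992   8.58351484] [ -719.8794474 -5271.1387093] 0.7543401553924372
3 [585.766026     8.75169742] [6.01367894e-02 1.29216994e+02] 0.6989071613478829
[[-1.1, -0.9], [-0.1, -1.3], [0.8, 0.3], [-0.9, 0.2], [-0.2, -0.2], [0.2, -0.4], [-0.2, -0.2], [0.0, 0.1], [1.3, -1.6], [-0.8, -0.7], [-1.6, -0.5], [-0.1, -0.9], [-0.3, -0.1], [-0.1, 0.8], [-0.0, 0.3], [-0.3, 0.4]]
```

```bash
python3 -m jog '[[3.6,-2.9,0,0,0,0,0],[3.6,-2.9,0,0,0,0,0],[3.6,-2.9,0,0,0,0,0],[3.6,-2.9,0,0,0,0,0],[3.6,-2.9,0,0,0,0,0],[3.6,-2.9,0,0,0,0,0],[3.6,-2.9,0,0,0,0,0],[3.6,-2.9,0,0,0,0,0]]' 10; python3 -m jog '[[3.6,-2.9,0,0,0,0,0],[3.6,-2.9,0,0,0,0,0],[3.6,-2.9,0,0,0,0,0],[3.6,-2.9,0,0,0,0,0],[3.6,-2.9,0,0,0,0,0],[0,0,0,0,0,0.145,0],[0,0,0,0,0,0.145,0],[0,0,0,0,0,0,0]]'
cat > look.py <<'E'
from h import *
import sys
s=monitor.read_state();c=vision.camera("wrist");cv2.imwrite(f"pics/{sys.argv[1]}.png",c["color"])
np.savez(f"pics/{sys.argv[1]}.npz",T=wristT(s,c))
print(s["clock"],np.round(s["eef_pos"],2),np.round(s["eef_rot"],4),np.round(s["joints"],3),np.round(s["wrist_force"],2),s["finger_gap"])
E
python3 look.py w1
```

```text
clock: 1.05
eef_pos: [367.8, -220.4, 205.6]
eef_rot: [3.141, -0.0, 0.291]
wrist_force: [0.6, -0.8, -0.3]
finger_gap: 33.3
clock: 1.85
eef_pos: [497.9, -31.2, 205.2]
eef_rot: [-3.142, 0.0, -0.001]
wrist_force: [0.2, -0.5, -0.2]
finger_gap: 0.3
1.85 [497.94 -31.24 205.23] [-3.1415e+00  5.0000e-04 -1.0000e-03] [-0.136  0.186  1.662  0.     1.293  1.436] [ 0.15 -0.46 -0.23] 0.3293775817335881
```

View pics/w1.png

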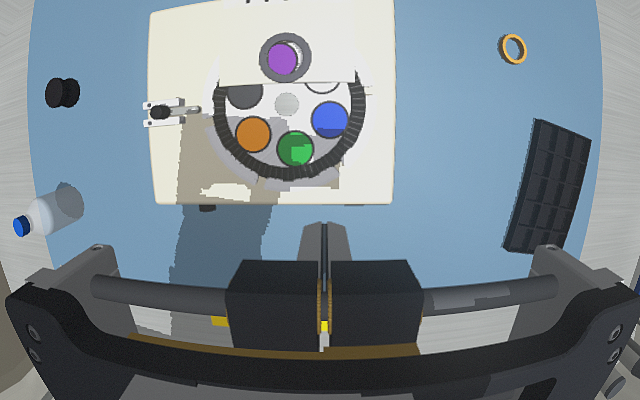

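```bash
python3 - <<'E'
from h import *
img=cv2.imread("pics/w1.png");hsv=cv2.cvtColor(img,cv2.COLOR_BGR2HSV)
c=vision.camera("wrist");T=np.load("pics/w1.npz")["T"]
def blob(lo,hi,box):
    x0,y0,x1,y1=box;m=cv2.inRange(hsv,lo,hi);k=np.zeros_like(m);k[y0:y1,x0:x1]=m[y0:y1,x0:x1]
    pts=cv2.findNonZero(k);h=cv2.convexHull(pts);M=cv2.fitEllipse(h);print(len(pts),M);return np.array(M[0])
a=blob((8,120,60),(22,255,255),(230,110,278,160))
g=blob((45,100,40),(80,255,255),(270,125,320,172))
b=blob((110,120,60),(125,255,255),(305,95,355,145))
obs=[((48,0,74),(285,58)),((-115,180,42),(155,203)),((-115,-120,42),(394,205))]
def res(q):
    r=[wproj(c,T,L2W(q,P))-np.array(p) for P,p in obs]
    for k,f in enumerate((a,g,b)):
        t=q[3]+k*np.pi/3; r.append(wproj(c,T,L2W(q,(48*np.cos(t),48*np.sin(t),58)))-f)
    return np.ravel(r)
s=least_squares(res,[586,8.7,0,2.25],loss="soft_l1");print(s.x[:2],np.degrees(s.x[2:]));print(np.round(res(s.x),1))
for P in [(0,0,58),(0,141,86),(48,0,74),(-75,0,58)]: print(P,wproj(c,T,L2W(s.x,P)))
cv2.imwrite("pics/w1z.png",cv2.resize(img[0:220,130:410],None,fx=2.7,fy=2.7,interpolation=cv2.INTER_CUBIC))
E
```

```text
874 ((252.71261596679688, 133.97096252441406), (32.75214767456055, 33.68522644042969), 173.8242950439453)
890 ((294.8522644042969, 148.4969482421875), (33.21233367919922, 33.81023025512695), 127.31820678710938)
919 ((329.42333984375, 119.3383560180664), (33.830013275146484, 34.299400329589844), 83.60047149658203)
[583.97300274   7.05318292] [9.50870307e-02 1.29358071e+02]
[-0.1 -1.4 -0.9  1.9 -0.4  0.3  0.3 -0.3  0.1  0.   0.5  0.2]
(0, 0, 58) [286.95042384 104.07142886]
(0, 141, 86) [154.19391197 112.04254931]
(48, 0, 74) [284.89142785  56.63520792]
(-75, 0, 58) [288.21750113 174.1495871 ]
```

View pics/w1z.png

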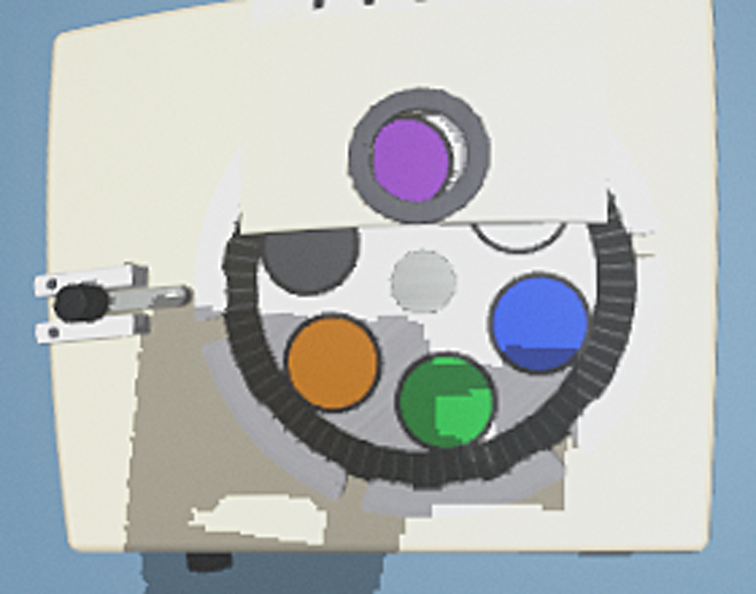

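```bash
python3 - <<'E'
from h import *
c=vision.camera("wrist");T=np.load("pics/w1.npz")["T"];q=[584,7.05,0.0017]
for P in [(0,141,64),(0,133,86),(0,149,86),(0,133,64),(0,101,54),(0,101,58),(0,95,58),(15,123,60),(-15,123,60),(15,173,60),(-15,173,60),(0,-95,58),(-95,0,58),(22,70,70),(22,-70,70)]: print(P,np.round(wproj(c,T,L2W(q,P)),1), np.round((wproj(c,T,L2W(q,P))-(130,0))*2.7))
img=cv2.imread("pics/w1.png");cv2.imwrite("pics/w1b.png",cv2.resize(img[60:160,130:230],None,fx=6,fy=6,interpolation=cv2.INTER_NEAREST))
E
```

```text
(0, 141, 64) [163.9 111.9] [ 91. 302.]
(0, 133, 86) [160.4 111.3] [ 82. 301.]
(0, 149, 86) [148.1 112.7] [ 49. 304.]
(0, 133, 64) [169.9 111.3] [108. 300.]
(0, 101, 54) [198.6 109. ] [185. 294.]
(0, 101, 58) [197.3 108.9] [182. 294.]
(0, 95, 58) [202.2 108.5] [195. 293.]
(15, 123, 60) [178.8  97.3] [132. 263.]
(-15, 123, 60) [179.6 123.7] [134. 334.]
(15, 173, 60) [142.6 101.8] [ 34. 275.]
(-15, 173, 60) [143.5 127.1] [ 37. 343.]
(0, -95, 58) [377.5 104.3] [668. 281.]
(-95, 0, 58) [288.7 192.1] [429. 519.]
(22, 70, 70) [219.3  86. ] [241. 232.]
(22, -70, 70) [355.1  81.8] [608. 221.]
```

View pics/w1b.png

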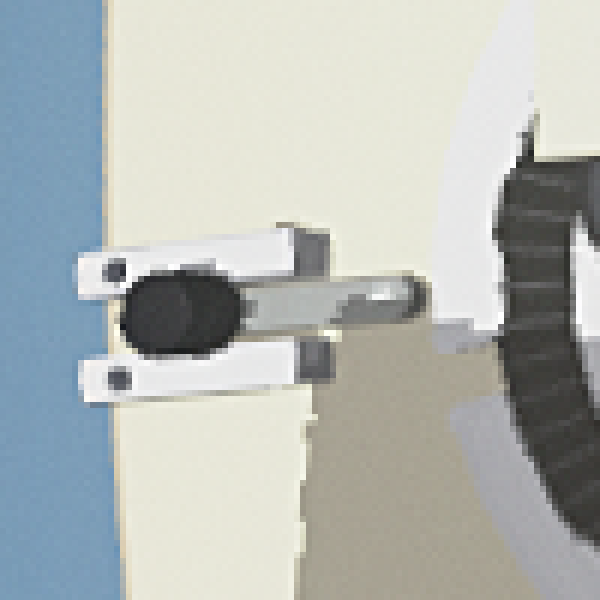

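```bash
python3 -m jog '[[2.7,1.5,2,0,0,0,0],[2.75,1.45,2,0,0,0,0],[0,0,2,0,0,-0.14,0],[0,0,2,0,0,-0.14,0],[0,0,1.5,0,0,-0.14,0],[0,0,0,0,0,-0.14,0],[0,0,0,0,0,-0.14,0],[0,0,0,0,0,-0.14,0]]'; python3 -m jog '[[0,0,0,0,0,-0.14,0],[0,0,0,0,0,-0.1,0],[0,0,0,0,0,0,0]]'
python3 look.py w2
```

```text
clock: 2.8
eef_pos: [552.4, -61.3, 110.4]
eef_rot: [-3.142, 0.0, 0.849]
wrist_force: [-0.5, -0.4, 0.2]
finger_gap: 0.2
clock: 3.1
eef_pos: [552.4, -61.3, 110.5]
eef_rot: [3.142, -0.0, 1.085]
wrist_force: [0.0, -0.4, 0.3]
finger_gap: 0.8
3.1 [552.41 -61.29 110.5 ] [ 3.1416 -0.      1.0845] [-0.176  0.408  1.608 -0.     1.126  0.31 ] [ 0.   -0.42  0.25] 0.774569727208942
```

View pics/w2.png

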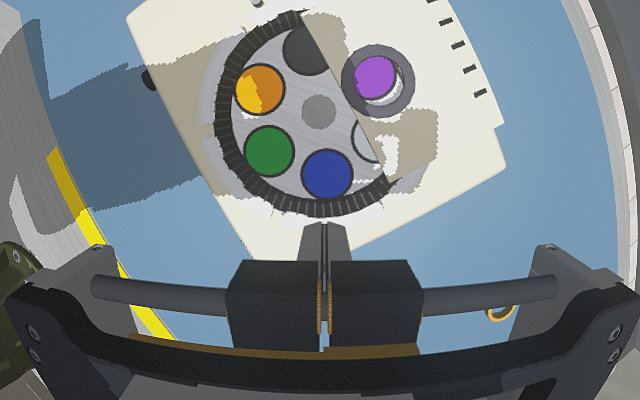

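```bash
cat > fit.py <<'E'
from h import *
import sys
# usage: fit.py name hue-blob-boxes dict ; fits lamp x,y + wheel yaw (lamp yaw fixed 0)
HSV={"a":((8,120,40),(24,255,255),0),"g":((45,100,30),(80,255,255),1),"b":((108,120,40),(125,255,255),2),"v":((130,60,60),(150,255,255),4)}
def run(name,obs,guess,boxes="agb",q0=None):
    img=cv2.imread(f"pics/{name}.png");hsv=cv2.cvtColor(img,cv2.COLOR_BGR2HSV)
    c=vision.camera("wrist") if False else np.load("pics/wc.npz");T=np.load(f"pics/{name}.npz")["T"]
    F=[]
    for ch in boxes:
        lo,hi,k=HSV[ch];m=cv2.inRange(hsv,lo,hi);t=guess+k*np.pi/3
        p=wproj(c,T,L2W(q0,(48*np.cos(t),48*np.sin(t),58)));mask=np.zeros_like(m);cv2.circle(mask,tuple(int(v) for v in p),36,255,-1)
        m&=mask;m=cv2.morphologyEx(m,cv2.MORPH_OPEN,np.ones((3,3),np.uint8))
        cs,_=cv2.findContours(m,cv2.RETR_EXTERNAL,cv2.CHAIN_APPROX_NONE)
        if not cs: continue
        h=cv2.convexHull(np.vstack(cs)); 
        if len(h)<6: continue
        e=cv2.fitEllipse(h);print(ch,np.round(e[0],1),np.round(e[1],1));F.append((k,np.array(e[0])))
    def res(q):
        r=[wproj(c,T,L2W((q[0],q[1],q0[2]),P))-np.array(p) for P,p in obs]
        for k,f in F:
            t=q[2]+k*np.pi/3-q0[2]*0; r.append(wproj(c,T,L2W((q[0],q[1],q0[2]),(48*np.cos(t),48*np.sin(t),58)))-f)
        return np.ravel(r)
    s=least_squares(res,[q0[0],q0[1],guess],loss="soft_l1");print("lamp",s.x[:2],"yaw deg",np.degrees(s.x[2]));print(np.round(res(s.x),1));return s.x
E
python3 - <<'E'
from h import *
c=vision.camera("wrist");np.savez("pics/wc.npz",fx=c["fx"],fy=c["fy"],cx=c["cx"],cy=c["cy"])
from fit import *
run("w2",[((48,0,74),(378,81)),((0,0,58),(319,111.5))],np.radians(129.4),"agb",(584.3,7.4,0))
E
```

```text
a [258.8  89.1] [46.4 48.1]
g [268.4 151. ] [46.1 46.9]
b [326.5 174.2] [46.3 46.9]
lamp [583.8592553    7.51861382] yaw deg 129.77868083194406
[ 0.8 -0.6 -0.9  0.2  0.1 -0.1 -0.2  0.2  0.2  0.3]
```

```bash
python3 -m jog '[[0,0,1.5,0,0,0,0],[0,0,1.5,0,0,0,0],[0,0,1.2,0,0,0,0],[0,0,0.4,0,0,0,0],[0,0,0,0,0,0,0],[0,0,0,0,0,0,0]]'; cat > st.py <<'E'
from h import *
f=[];s=monitor.read_state()
print(round(s["clock"],2),np.round(s["eef_pos"],2),"yaw",round(np.degrees(s["eef_rot"][2]),2),"F",np.round(s["wrist_force"],2),"j6",round(s["joints"][5],3))
E
python3 st.py; python3 st.py
```

```text
clock: 3.8
eef_pos: [552.8, -61.1, 65.0]
eef_rot: [3.141, -0.0, 1.08]
wrist_force: [-0.2, 0.1, 0.0]
finger_gap: 0.4
3.8 [552.77 -61.08  64.97] yaw 61.9 F [-0.16  0.11  0.02] j6 0.314
3.8 [552.77 -61.08  64.97] yaw 61.9 F [-0.16  0.11  0.02] j6 0.314
```

```bash
python3 -m jog '[[0,0,0.1,0,0,0,0],[0,0,0.1,0,0,0,0]]'|grep -E "force|pos"; python3 -m jog '[[0,0,0.05,0,0,0,0]]'|grep -E "force|pos";  python3 -m jog '[[0,0,0.03,0,0,0,0],[0,0,0,0,0,0,0]]'|grep -E "force|pos"
```

```text
eef_pos: [552.7, -61.0, 62.8]
wrist_force: [-0.5, 0.1, -0.1]
eef_pos: [552.5, -61.0, 62.1]
wrist_force: [-0.5, -0.3, 0.4]
eef_pos: [552.5, -61.0, 61.7]
wrist_force: [0.0, -1.5, -0.0]
```

```bash
python3 -m jog '[[0,0,0.03,0,0,0,0],[0,0,0,0,0,0,0]]'|grep -E "force|pos"
```

```text
eef_pos: [552.4, -61.0, 61.3]
wrist_force: [-0.6, -0.4, -0.5]
```

```bash
python3 -m jog '[[0,0,0.03,0,0,0,0],[0,0,0,0,0,0,0]]'|grep -E "force|pos"
```

```text
eef_pos: [552.4, -61.0, 61.0]
wrist_force: [-0.3, 0.1, 0.8]
```

```bash
python3 -m jog '[[0,0,0.03,0,0,0,0],[0,0,0,0,0,0,0]]'|grep -E "force|pos"
```

```text
eef_pos: [552.5, -61.0, 60.7]
wrist_force: [0.2, -0.5, 0.0]
```

```bash
python3 -m jog '[[0,0,0.03,0,0,0,0],[0,0,0,0,0,0,0]]'|grep -E "force|pos"
```

```text
eef_pos: [552.5, -61.0, 60.4]
wrist_force: [-0.8, -0.1, 0.2]
```

```bash
python3 -m jog '[[0,0,0.03,0,0,0,0],[0,0,0,0,0,0,0]]'|grep -E "force|pos"
```

```text
eef_pos: [552.4, -61.0, 60.1]
wrist_force: [-0.0, 0.8, -0.6]
```

```bash
python3 -m jog '[[0,0,0.03,0,0,0,0],[0,0,0,0,0,0,0]]'|grep -E "force|pos"
```

```text
eef_pos: [552.5, -61.0, 59.8]
wrist_force: [-0.7, 0.2, -0.0]
```

```bash
python3 -m jog '[[0,0,0.03,0,0,0,0],[0,0,0,0,0,0,0]]'|grep -E "force|pos"
```

```text
eef_pos: [552.5, -61.0, 59.5]
wrist_force: [0.8, -0.8, -0.0]
```

```bash
cat > ok.py <<'E'
# prints state; exit 1 if |vertical force| above argv[1]
from h import *
import sys
s=monitor.read_state();fz=s["wrist_force"][2]
print(round(s["clock"],2),np.round(s["eef_pos"],2),"F",np.round(s["wrist_force"],2))
sys.exit(abs(fz)>float(sys.argv[1]))
E
python3 -m jog '[[0,0,0.03,0,0,0,0],[0,0,0,0,0,0,0]]' >/dev/null && python3 ok.py 1.5 && python3 -m jog '[[0,0,0.03,0,0,0,0],[0,0,0,0,0,0,0]]' >/dev/null&& python3 ok.py 1.5 && python3 -m jog '[[0,0,0.03,0,0,0,0],[0,0,0,0,0,0,0]]' >/dev/null&& python3 ok.py 1.5 && python3 -m jog '[[0,0,0.03,0,0,0,0],[0,0,0,0,0,0,0]]' >/dev/null&& python3 ok.py 1.5&& python3 -m jog '[[0,0,0.03,0,0,0,0],[0,0,0,0,0,0,0]]' >/dev/null&& python3 ok.py 1.5 && python3 -m jog '[[0,0,0.03,0,0,0,0],[0,0,0,0,0,0,0]]' >/dev/null&& python3 ok.py 1.5
```

```text
5.9 [552.47 -60.99  59.21] F [ 0.35  0.22 -0.49]False
```

```bash
sed -i 's/sys.exit(abs(fz)>float(sys.argv\[1\]))/sys.exit(int(abs(fz)>float(sys.argv[1])))/' ok.py
python3 -m jog '[[0,0,0.03,0,0,0,0],[0,0,0,0,0,0,0]]' >/dev/null && python3 ok.py 1.5 && python3 -m jog '[[0,0,0.03,0,0,0,0],[0,0,0,0,0,0,0]]' >/dev/null&& python3 ok.py 1.5 && python3 -m jog '[[0,0,0.03,0,0,0,0],[0,0,0,0,0,0,0]]' >/dev/null&& python3 ok.py 1.5 && python3 -m jog '[[0,0,0.03,0,0,0,0],[0,0,0,0,0,0,0]]' >/dev/null&& python3 ok.py 1.5&& python3 -m jog '[[0,0,0.03,0,0,0,0],[0,0,0,0,0,0,0]]' >/dev/null&& python3 ok.py 1.5 && python3 -m jog '[[0,0,0.03,0,0,0,0],[0,0,0,0,0,0,0]]' >/dev/null&& python3 ok.py 1.5
```

```text
6.1 [552.46 -60.98  58.92] F [-0.18 -0.19 -0.55]
6.3 [552.47 -60.99  58.63] F [-0.95 -0.59 -0.42]
6.5 [552.46 -61.01  58.33] F [ 0.38 -0.49  1.47]
6.7 [552.45 -60.99  58.01] F [-0.44  0.24 -0.5 ]
6.9 [552.45 -61.    57.68] F [0.03 0.13 0.67]
7.1 [552.47 -61.    57.42] F [ 1.27  1.02 -0.51]
```

```bash

python3 -m jog '[[0,0,0.03,0,0,0,0],[0,0,0,0,0,0,0]]' >/dev/null && python3 ok.py 1.8 && python3 -m jog '[[0,0,0.03,0,0,0,0],[0,0,0,0,0,0,0]]' >/dev/null&& python3 ok.py 1.8 && python3 -m jog '[[0,0,0.03,0,0,0,0],[0,0,0,0,0,0,0]]' >/dev/null&& python3 ok.py 1.8 && python3 -m jog '[[0,0,0.03,0,0,0,0],[0,0,0,0,0,0,0]]' >/dev/null&& python3 ok.py 1.8&& python3 -m jog '[[0,0,0.03,0,0,0,0],[0,0,0,0,0,0,0]]' >/dev/null&& python3 ok.py 1.8 && python3 -m jog '[[0,0,0.03,0,0,0,0],[0,0,0,0,0,0,0]]' >/dev/null&& python3 ok.py 1.8
```

```text
7.3 [552.45 -60.99  57.11] F [-0.52  0.03  0.24]
7.5 [552.46 -61.01  56.82] F [-0.06 -1.07  0.19]
7.7 [552.48 -61.04  56.58] F [ 0.07 -0.62 -0.17]
7.9 [552.55 -61.03  56.34] F [-0.56 -0.08  1.77]
8.1 [552.52 -61.02  56.06] F [-0.98 -0.58  2.4 ]
```

```bash
python3 -m jog '[[0,0,0,0,0,0,0]]' >/dev/null; python3 ok.py 9; python3 -m jog '[[0,0,0.02,0,0,0,0],[0,0,0,0,0,0,0]]' >/dev/null; python3 ok.py 9; 
```

```text
8.2 [552.5  -61.03  56.02] F [-0.89 -0.87  1.61]
8.4 [552.53 -61.06  55.84] F [0.41 0.49 2.86]
```

```bash
python3 -m jog '[[0,0,0.02,0,0,0,0],[0,0,0,0,0,0,0]]' >/dev/null; python3 ok.py 5 && python3 -m jog '[[0,0,0.02,0,0,0,0],[0,0,0,0,0,0,0]]' >/dev/null; python3 ok.py 5&& python3 -m jog '[[0,0,0.02,0,0,0,0],[0,0,0,0,0,0,0]]' >/dev/null; python3 ok.py 5 
```

```text
8.6 [552.55 -61.03  55.67] F [-0.75 -0.6   4.51]
8.8 [552.54 -61.04  55.43] F [-1.43  0.73  5.51]
8.8 [552.54 -61.04  55.43] F [-1.43  0.73  5.51]
```

```bash
python3 -m jog '[[0,0,0.02,0,0,0,0],[0,0,0,0,0,0,0]]' >/dev/null; python3 ok.py 7.5 && python3 -m jog '[[0,0,0.02,0,0,0,0],[0,0,0,0,0,0,0]]' >/dev/null; python3 ok.py 5; python3 -m jog '[[0,0,0,0,0,0,0]]' >/dev/null; python3 ok.py 5 
```

```text
9.0 [552.54 -61.06  55.26] F [-0.94 -1.4   5.44]
9.2 [552.54 -61.09  55.1 ] F [-0.79  0.1   5.92]
9.3 [552.53 -61.04  55.08] F [-1.87 -1.69  6.65]
```

```bash
python3 -m jog '[[0,0,0.03,0,0,0,0],[0,0,0,0,0,0,0]]' >/dev/null; python3 ok.py 9;python3 -m jog '[[0,0,0,0,0,0,0]]' >/dev/null; python3 ok.py 5 ; python3 - <<'E'
# tool-frame rows for an arc: from phi0 by dphi per row; yaw ratio .83
import numpy as np
c=np.array([584,7.4])
def rows(phi,yaw,n,d,k):
    for i in range(n):
        p0=75*np.array([np.cos(phi),np.sin(phi)]);p1=75*np.array([np.cos(phi-d),np.sin(phi-d)]);v=(p1-p0)/10
        print(np.degrees(phi),"%.2f %.2f rz %.3f"%(v@[np.cos(yaw),np.sin(yaw)],v@[np.sin(yaw),-np.cos(yaw)],k*d));phi-=d;yaw-=k*d
rows(np.radians(245.3),np.radians(62),4,0.05,0.83)
E
```

```text
9.5 [552.6  -61.09  54.89] F [-1.46 -0.54  5.56]
9.6 [552.59 -61.1   54.9 ] F [-1.73 -1.46  7.31]
245.3 -0.01 -0.37 rz 0.042
242.4352110243459 -0.01 -0.37 rz 0.042
239.5704220486918 -0.01 -0.37 rz 0.042
236.7056330730377 -0.00 -0.37 rz 0.042
```

```bash
python3 -m jog '[[0,0,0.015,0,0,0,0],[0,-0.2,0,0,0,0.02,0],[0,-0.3,0,0,0,0.035,0]]' >/dev/null; python3 ok.py 9;python3 -m jog '[[0,0,0,0,0,0,0]]' >/dev/null; python3 st.py
```

```text
9.9 [549.01 -58.92  55.09] F [ 2.24 -2.87  5.19]
10.0 [548.81 -58.77  55.1 ] yaw 58.7 F [ 1.97 -2.02  6.31] j6 0.373
```

```bash
python3 -m jog '[[0,-0.37,0.01,0,0,0.042,0],[0,-0.37,0,0,0,0.042,0]]' >/dev/null; python3 ok.py 9;python3 -m jog '[[0,-0.37,0.01,0,0,0.042,0],[0,-0.37,0,0,0,0.042,0]]' >/dev/null; python3 ok.py 9; python3 look.py w3; python3 - <<'E'
from fit import *
run("w3",[],np.radians(115),"agb",(584,7.4,0))
E
```

```text
10.2 [542.7  -54.89  54.97] F [ 3.12 -2.83  5.83]
10.4 [536.76 -50.38  54.88] F [ 1.94 -2.06  5.21]
10.4 [536.76 -50.38  54.88] [ 3.1393e+00 -1.2000e-03  8.5600e-01] [-0.161  0.449  1.698 -0.     0.993  0.554] [ 1.94 -2.06  5.21] 0.4796353148779217
a [239.6  92.7] [44.3 57.7]
g [263.1 170.4] [44.6 57.2]
b [341.3 190.2] [45.3 58. ]
lamp [584.34071921   7.60286312] yaw deg 124.5159298808518
[-0.3 -0.4 -0.4  0.1  0.7  0.3]
```

View pics/w3.png

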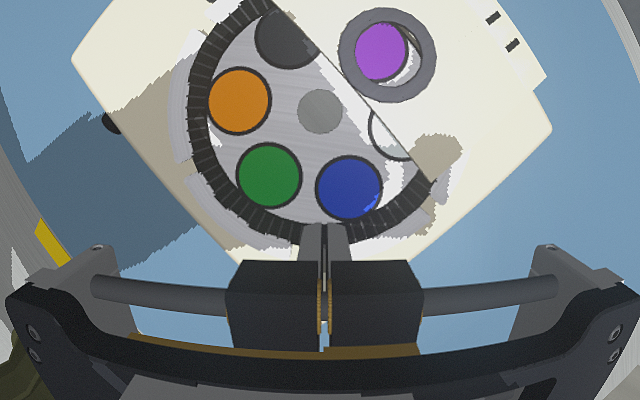

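```bash
python3 -m jog '[[0,0,0.03,0,0,0,0],[0,0,0,0,0,0,0]]' >/dev/null; python3 ok.py 9;python3 -m jog '[[0,0,0.02,0,0,0,0],[0,0,0,0,0,0,0]]' >/dev/null; python3 ok.py 9; python3 -m jog '[[0,0,0.0,0,0,0,0]]' >/dev/null; python3 ok.py 9;
```

```text
10.65 [536.66 -50.32  54.59] F [ 0.83 -1.75  6.22]
10.85 [536.66 -50.34  54.39] F [ 1.09 -1.28  7.45]
10.95 [536.65 -50.34  54.38] F [ 0.86 -1.94  7.95]
```

```bash
python3 -m jog '[[0,0,0.02,0,0,0,0],[0,0,0,0,0,0,0]]' >/dev/null; python3 ok.py 10.5 && python3 -m jog '[[0,-0.37,0,0,0,0.042,0],[0,-0.37,0,0,0,0.042,0]]' >/dev/null; python3 ok.py 9; 
```

```text
11.15 [536.68 -50.37  54.25] F [ 0.01 -1.14  7.94]
11.35 [531.51 -45.69  54.38] F [ 2.94 -4.01  7.07]
```

```bash
python3 -m jog '[[0,-0.3,0.02,0,0,0.035,0],[0,-0.37,0.01,0,0,0.042,0]]' >/dev/null; python3 ok.py 10 && python3 -m jog '[[0,-0.37,0,0,0,0.042,0],[0,-0.37,0,0,0,0.042,0]]' >/dev/null; python3 ok.py 9; 
```

```text
11.55 [526.94 -40.81  54.16] F [ 2.96 -3.98  8.87]
11.75 [522.38 -34.97  54.22] F [ 2.4  -4.34  9.63]
```

```bash
 python3 look.py w4; python3 - <<'E'
from fit import *
run("w4",[],np.radians(115),"agb",(584,7.4,0))
E
```

```text
11.75 [522.38 -34.97  54.22] [ 3.1389e+00 -2.2000e-03  6.1090e-01] [-1.370e-01  4.200e-01  1.743e+00 -1.000e-03  9.750e-01  8.240e-01] [ 2.4  -4.34  9.63] 0.5409502070986869
a [242.5  97.7] [59.7 62.8]
g [270.8 174.1] [59.1 61.1]
b [350.8 189.2] [59.2 61.5]
lamp [584.07612139   7.53362353] yaw deg 114.09744164709964
[-0.3 -0.5 -0.2  0.3  0.6  0.2]
```

```bash
python3 -m jog '[[0,-0.37,0,0,0,0.048,0],[0,-0.37,0,0,0,0.048,0]]' >/dev/null; python3 ok.py 10.2 && python3 -m jog '[[0,-0.37,0,0,0,0.048,0],[0,-0.37,0,0,0,0.048,0]]' >/dev/null; python3 ok.py 9; 
```

```text
12.0 [518.44 -28.79  54.27] F [ 3.64 -3.18  8.46]
12.2 [515.1  -22.21  54.36] F [ 4.99 -3.47  8.64]
```

```bash
python3 -m jog '[[0.02,-0.37,0.005,0,0,0.05,0],[0.02,-0.37,0,0,0,0.05,0]]' >/dev/null; python3 ok.py 10.2 && python3 -m jog '[[0.02,-0.37,0.005,0,0,0.05,0],[0.02,-0.37,0,0,0,0.05,0]]' >/dev/null; python3 ok.py 9; python3 look.py w5; python3 - <<'E'
from fit import *
run("w5",[],np.radians(100),"agb",(584,7.4,0))
E
```

```text
12.4 [512.53 -15.25  54.29] F [ 3.03 -4.34  9.01]
12.6 [510.57  -8.05  54.18] F [ 2.77 -4.18 10.01]
12.6 [510.57  -8.05  54.18] [ 3.140e+00 -3.000e-03  2.186e-01] [-8.700e-02  3.950e-01  1.780e+00 -1.000e-03  9.630e-01  1.265e+00] [ 2.77 -4.18 10.01] 0.33348567770824694
a [241.8 100.2] [55.6 60.4]
g [272.8 175.7] [55.1 59.7]
b [353.4 187.8] [54.3 60.1]
lamp [584.17397204   7.71094789] yaw deg 93.72476204069439
[-0.3 -0.4 -0.2  0.1  0.5  0.2]
```

```bash
python3 -m jog '[[0.02,-0.37,0,0,0,0.05,0],[0.02,-0.37,0,0,0,0.05,0]]' >/dev/null; python3 ok.py 10.7 && python3 -m jog '[[0.01,-0.37,0,0,0,0.05,0],[0.01,-0.37,0,0,0,0.05,0]]' >/dev/null; python3 ok.py 10.7
```

```text
12.85 [509.37  -0.79  54.12] F [ 1.09 -5.07  9.87]
13.05 [508.87   6.64  54.14] F [ 0.98 -5.08 10.35]
```

```bash
python3 -m jog '[[0.01,-0.37,-0.005,0,0,0.05,0],[0.01,-0.37,-0.005,0,0,0.05,0]]' >/dev/null; python3 ok.py 10.7 && python3 -m jog '[[0.01,-0.37,0,0,0,0.05,0],[0.01,-0.37,0,0,0,0.05,0]]' >/dev/null; python3 ok.py 10.7
```

```text
13.25 [509.08  14.05  54.23] F [ 1.3  -4.87 10.6 ]
13.45 [510.01  21.39  54.21] F [ 1.21 -4.85 11.61]
```

```bash
python3 -m jog '[[0.01,-0.37,-0.02,0,0,0.05,0],[0.01,-0.37,-0.01,0,0,0.05,0]]' >/dev/null; python3 ok.py 10.5 && python3 -m jog '[[0.01,-0.37,-0.01,0,0,0.05,0],[0.01,-0.37,-0.005,0,0,0.05,0]]' >/dev/null; python3 ok.py 10.7
```

```text
13.65 [511.68  28.6   54.47] F [ 0.83 -5.39 10.44]
13.85 [514.04  35.59  54.58] F [ 0.16 -4.82  9.11]
```

```bash
python3 -m jog '[[0.01,-0.37,-0.005,0,0,0.05,0],[0.01,-0.37,-0.005,0,0,0.05,0]]' >/dev/null; python3 ok.py 10.2 && python3 -m jog '[[0.01,-0.37,-0.01,0,0,0.05,0],[0.01,-0.37,-0.005,0,0,0.05,0]]' >/dev/null; python3 st.py;  python3 look.py w6; python3 - <<'E'
from fit import *
run("w6",[],np.radians(54),"agb",(584,7.4,0))
E
```

```text
14.05 [517.04  42.32  54.63] F [ 0.41 -5.58  9.38]
14.25 [520.7   48.68  54.72] yaw -33.3 F [-1.02 -5.74 10.34] j6 2.176
14.25 [520.7   48.68  54.72] [-3.1413e+00 -1.9000e-03 -5.8120e-01] [ 2.400e-02  4.190e-01  1.743e+00 -1.000e-03  9.780e-01  2.176e+00] [-1.02 -5.74 10.34] 0.6973074824662031
a [251.5 116.5] [16.9 46.7]
g [271.4 175.5] [57.  59.7]
b [352.1 187.6] [55.9 60.6]
lamp [583.64073624   7.11415165] yaw deg 47.75467210233416
[-10.5 -16.3   0.4   0.5   0.7   0.8]
```

```bash
python3 -m jog '[[0.01,-0.37,-0.01,0,0,0.04,0],[0.01,-0.37,-0.01,0,0,0.04,0]]' >/dev/null; python3 ok.py 10.7 && python3 -m jog '[[0.02,-0.37,-0.01,0,0,0.04,0],[0.03,-0.37,-0.005,0,0,0.04,0]]' >/dev/null; python3 st.py; python3 - <<'E'
from fit import *
run("w6",[],np.radians(49),"gb",(584,7.4,0))
E
```

```text
14.5 [524.91  54.62  54.87] F [-0.66 -6.15  9.58]
14.7 [529.76  60.15  54.93] yaw -42.45 F [-2.92 -4.52 10.28] j6 2.357
g [270.1 174.6] [59.  61.2]
b [350.  188.5] [59.5 61.8]
lamp [584.07639906   7.35655356] yaw deg 46.55674495655792
[-0.4 -0.1  0.4  0.1]
```

```bash
python3 -m jog '[[0.03,-0.37,-0.01,0,0,0.03,0],[0.04,-0.37,-0.01,0,0,0.03,0]]' >/dev/null; python3 ok.py 10.7 && python3 -m jog '[[0.05,-0.37,-0.01,0,0,0.02,0],[0.06,-0.37,-0.005,0,0,0.02,0]]' >/dev/null; python3 st.py; python3 look.py w7; python3 - <<'E'
from fit import *
run("w7",[],np.radians(25),"gb",(584,7.4,0))
E
```

```text
14.9 [535.06  65.18  55.  ] F [-3.67 -3.57 10.03]
15.1 [540.96  69.67  55.05] yaw -48.13 F [-4.08 -1.56 10.37] j6 2.472
15.1 [540.96  69.67  55.05] [ 3.1411e+00  1.0000e-04 -8.4010e-01] [ 0.061  0.462  1.677 -0.     1.003  2.472] [-4.08 -1.56 10.37] 0.5306913408755358
g [278.9 168.3] [60.2 61.3]
b [356.4 192.3] [59.1 61.4]
lamp [584.01392712   7.35422066] yaw deg 24.276560283698362
[-0.3 -0.1  0.3  0.1]
```

View pics/w7.png

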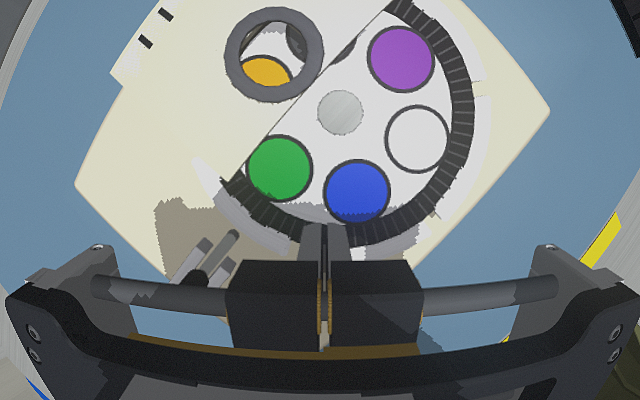

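```bash
python3 -m jog '[[0,0,-0.8,0,0,0,0],[0.5,1.5,0,0,0,-0.125,0],[0,0,0,0,0,-0.125,0],[0,0,0,0,0,-0.125,0],[0,0,0,0,0,-0.125,0],[0,0,0,0,0,-0.125,0],[0,0,0,0,0,-0.125,0],[0,0,0,0,0,0,0]]' ; python3 st.py
```

```text
clock: 15.95
eef_pos: [533.0, 56.1, 62.6]
eef_rot: [-3.141, 0.0, -0.087]
wrist_force: [0.0, 0.4, 0.1]
finger_gap: 0.4
15.95 [533.03  56.07  62.57] yaw -4.99 F [0.03 0.37 0.12] j6 1.694
```

```bash
python3 -m jog '[[-1,2.2,0,0,0,0,0],[-1,2.2,0,0,0,0,0],[0,0,0.05,0,0,0,0],[0,0,0,0,0,0,0]]'>/dev/null; python3 ok.py 2 && python3 -m jog '[[0,0,0.06,0,0,0,0],[0,0,0,0,0,0,0]]' >/dev/null && python3 ok.py 2 && python3 -m jog '[[0,0,0.06,0,0,0,0],[0,0,0,0,0,0,0]]' >/dev/null && python3 ok.py 2 && python3 -m jog '[[0,0,0.06,0,0,0,0],[0,0,0,0,0,0,0]]' >/dev/null && python3 ok.py 2 && python3 -m jog '[[0,0,0.06,0,0,0,0],[0,0,0,0,0,0,0]]' >/dev/null && python3 ok.py 2 && python3 -m jog '[[0,0,0.06,0,0,0,0],[0,0,0,0,0,0,0]]' >/dev/null && python3 ok.py 2 && python3 -m jog '[[0,0,0.06,0,0,0,0],[0,0,0,0,0,0,0]]' >/dev/null && python3 ok.py 2 && python3 -m jog '[[0,0,0.06,0,0,0,0],[0,0,0,0,0,0,0]]' >/dev/null && python3 ok.py 2
```

```text
16.35 [509.5   13.92  62.29] F [-0.39  0.31  0.81]
16.55 [509.58  14.49  61.47] F [-0.17  0.76 -0.52]
16.75 [509.39  14.22  60.85] F [ 0.83 -0.32 -0.65]
16.95 [509.33  13.99  60.29] F [-0.57  0.73  0.88]
17.15 [509.31  13.91  59.71] F [-0.36  0.09 -0.29]
17.35 [509.32  13.89  59.12] F [ 1.05 -0.98 -0.6 ]
17.55 [509.39  13.93  58.57] F [-0.19  0.87  0.73]
17.75 [509.37  13.93  58.05] F [-1.03  0.49  2.15]
```

```bash
python3 -m jog '[[0,0,0.03,0,0,0,0],[0,0,0,0,0,0,0]]' >/dev/null && python3 ok.py 6 && python3 -m jog '[[0,0,0.03,0,0,0,0],[0,0,0,0,0,0,0]]' >/dev/null && python3 ok.py 6.5 && python3 -m jog '[[0,0,0.03,0,0,0,0],[0,0,0,0,0,0,0]]' >/dev/null && python3 ok.py 7 && python3 -m jog '[[0,0,0.02,0,0,0,0],[0,0,0,0,0,0,0]]' >/dev/null && python3 ok.py 7 && python3 -m jog '[[0,0,0.02,0,0,0,0],[0,0,0,0,0,0,0]]' >/dev/null && python3 ok.py 7 && python3 -m jog '[[0,0,0.02,0,0,0,0],[0,0,0,0,0,0,0]]' >/dev/null && python3 ok.py 2
```

```text
17.95 [509.39  13.93  57.78] F [-0.86  0.79  2.4 ]
18.15 [509.39  13.92  57.49] F [-1.98 -0.97  4.19]
18.35 [509.37  13.96  57.19] F [-3.12  0.44  5.63]
18.55 [509.37  13.95  57.04] F [-2.2  -0.25  6.95]
18.75 [509.35  13.96  56.86] F [-2.49 -0.22  6.64]
18.95 [509.36  13.94  56.7 ] F [-3.83 -0.43  7.71]
```

```bash
python3 -m jog '[[-0.02,0,0.015,0,0,0,0],[-0.01,-0.2,0,0,0,0.025,0],[0,-0.37,0,0,0,0.05,0]]' >/dev/null; python3 ok.py 10.5 && python3 -m jog '[[0.01,-0.37,0,0,0,0.05,0],[0.01,-0.37,0,0,0,0.05,0]]' >/dev/null; python3 ok.py 10.5
```

```text
19.25 [510.13  19.13  56.78] F [-1.31 -3.74  6.89]
19.45 [511.68  26.53  56.72] F [-0.29 -3.44  5.99]
```

```bash
python3 -m jog '[[0,0,0.03,0,0,0,0],[0,0,0.015,0,0,0,0]]' >/dev/null; python3 ok.py 9.5 && python3 -m jog '[[0.01,-0.2,0,0,0,0.025,0],[0.01,-0.2,0,0,0,0.025,0]]' >/dev/null; python3 ok.py 9.5;  python3 look.py w8; python3 - <<'E'
from fit import *
run("w8",[],np.radians(16),"gb",(584,7.4,0))
E
```

```text
19.65 [511.72  26.65  56.34] F [-1.77 -1.83  7.7 ]
19.85 [512.76  30.21  56.3 ] F [-3.29 -3.69  8.39]
19.85 [512.76  30.21  56.3 ] [ 3.141e+00 -7.000e-04 -3.152e-01] [-1.200e-02  3.990e-01  1.768e+00 -1.000e-03  9.740e-01  1.875e+00] [-3.29 -3.69  8.39] 0.5207763113281074
g [241.6 126.8] [56.9 60.1]
b [292.8 188.1] [58.1 60.1]
lamp [583.92665298   7.35180262] yaw deg 20.747755443036738
[-0.4 -0.4  0.3  0.4]
```

```bash
python3 -m jog '[[0,-0.37,0.01,0,0,0.05,0],[0,-0.37,0.005,0,0,0.05,0]]' >/dev/null; python3 ok.py 10 && python3 -m jog '[[0.01,-0.37,0,0,0,0.05,0],[0.01,-0.37,0,0,0,0.05,0]]' >/dev/null; python3 ok.py 9.5;  python3 look.py w9; python3 - <<'E'
from fit import *
run("w9",[],np.radians(10),"gb",(584,7.4,0))
E
```

```text
20.1 [515.25  37.23  56.18] F [-2.93 -4.21  9.07]
20.3 [518.54  43.94  56.18] F [-3.86 -2.51  9.19]
20.3 [518.54  43.94  56.18] [ 3.1412e+00 -7.0000e-04 -5.1630e-01] [ 1.400e-02  4.120e-01  1.749e+00 -1.000e-03  9.800e-01  2.102e+00] [-3.86 -2.51  9.19] 0.42396225427281964
g [243.5 130.6] [51.4 60.1]
b [293.8 188.6] [59.3 61. ]
lamp [582.66153595   7.31885721] yaw deg 9.813051608161919
[-1.2 -1.6  1.1  1.9]
```

```bash
python3 - <<'E'
from fit import *
run("w9",[],np.radians(10),"bv",(584,7.4,0))
run("w8",[],np.radians(20),"bv",(584,7.4,0))
E
```

```text
b [293.8 188.6] [59.3 61. ]
v [403.4  99.8] [59.9 62.7]
lamp [584.14648138   7.5251461 ] yaw deg 10.088113409058725
[-0.1  0.1  0.2 -0.1]
b [293.8 188.6] [59.4 60.7]
v [403.6 100.1] [59.7 62.7]
lamp [584.1459395   7.5779667] yaw deg 21.471868020241306
[-0.1  0.1  0.1 -0.1]
```

View pics/w9.png

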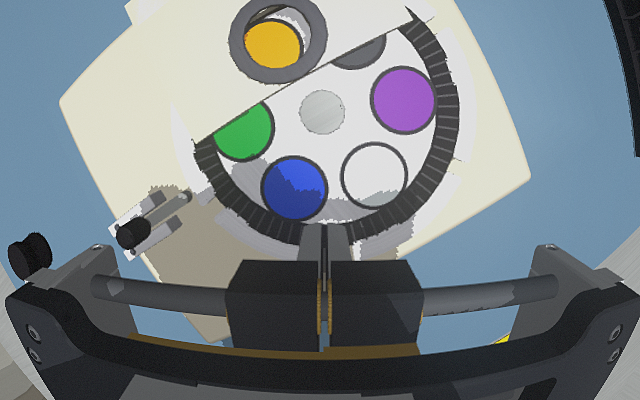

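```bash
python3 -m jog '[[0,-0.37,0,0,0,0.05,0],[0,-0.37,0,0,0,0.05,0]]' >/dev/null; python3 ok.py 10.5 && python3 -m jog '[[0.01,-0.3,0,0,0,0.04,0],[0,-0.1,0,0,0,0.01,0]]' >/dev/null; python3 ok.py 9.5;  python3 look.py w10; python3 - <<'E'
from fit import *
run("w10",[],np.radians(2),"bv",(584,7.4,0))
E
```

```text
20.55 [522.39  50.29  56.23] F [-2.28 -2.91  8.79]
20.75 [524.84  53.62  56.22] F [-3.84 -3.58  9.79]
20.75 [524.84  53.62  56.22] [ 3.1415e+00 -7.0000e-04 -6.6560e-01] [ 3.300e-02  4.260e-01  1.728e+00 -1.000e-03  9.870e-01  2.269e+00] [-3.84 -3.58  9.79] 0.41887954730862764
b [294.  188.4] [59.1 60.9]
v [404.  100.2] [59.8 62.8]
lamp [584.17120125   7.53238493] yaw deg 1.2746239240544865
[-0.2  0.1  0.2 -0.1]
```

```bash
python3 -m jog '[[0,-0.13,0,0,0,0.015,0],[0,0,0,0,0,0,0],[0,0,0,0,0,0,0]]' >/dev/null; python3 ok.py 9.5;  python3 look.py w11; python3 - <<'E'
from fit import *
run("w11",[],np.radians(0),"bv",(584,7.4,0))
E
```

```text
21.1 [525.57  54.53  56.25] F [-3.8  -3.13  8.85]
21.1 [525.57  54.53  56.25] [-3.1416e+00 -7.0000e-04 -6.7920e-01] [ 3.400e-02  4.270e-01  1.726e+00 -1.000e-03  9.880e-01  2.285e+00] [-3.8  -3.13  8.85] 0.24377785812243372
b [294.1 188.4] [59.2 60.9]
v [404.3 100.4] [59.7 62.6]
lamp [584.1787958    7.50465014] yaw deg 0.3144823883040775
[-0.1  0.1  0.1 -0.1]
```

```bash
python3 -m jog '[[0,0,-0.5,0,0,0,0],[0,0,-3,0,0,0,0],[0,0,-3,0,0,0,0],[0,0,-2,0,0,-0.136,0],[0,0,0,0,0,-0.136,0],[0,0,0,0,0,-0.136,0],[0,0,0,0,0,-0.136,0],[0,0,0,0,0,-0.136,0]]' ; python3 -m jog '[[0,0,0,0,0,0,0]]'>/dev/null; python3 look.py w12; python3 - <<'E'
from fit import *
run("w12",[],np.radians(0),"bv",(584,7.4,0))
E
```

```text
clock: 21.95
eef_pos: [525.3, 54.8, 140.6]
eef_rot: [-3.142, 0.0, 0.006]
wrist_force: [-1.0, -0.2, -0.2]
finger_gap: 0.3
22.05 [525.29  54.86 140.57] [-3.1415e+00  2.0000e-04  3.1000e-03] [0.035 0.315 1.659 0.    1.167 1.602] [-0.4  -0.47  0.04] 0.3476153857049204
b [330.1 160.8] [41.8 41.9]
v [424.6 161.8] [38.6 41.3]
lamp [583.99615765   7.64274617] yaw deg 0.2846675977483459
[ 0.3  0.  -0.3 -0. ]
```

View pics/w12.png

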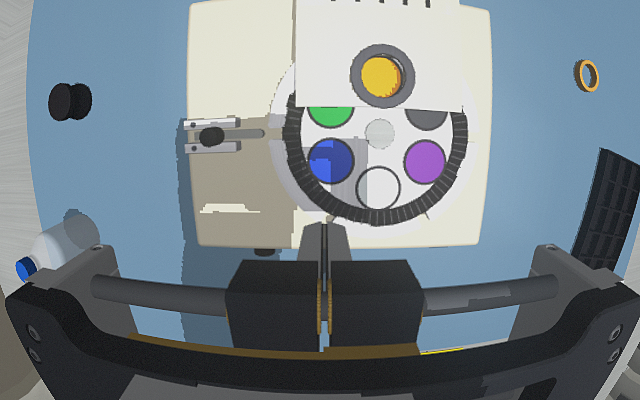

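```bash
python3 - <<'E'
from h import *
c=np.load("pics/wc.npz");T=np.load("pics/w12.npz")["T"];q=[584,7.6,0]
for P in [(0,141,86),(0,141,64),(0,149,86),(0,133,64),(8,141,75),(-8,141,75)]: print(P,np.round(wproj(c,T,L2W(q,P)),1))
img=cv2.imread("pics/w12.png");cv2.imwrite("pics/w12z.png",cv2.resize(img[100:170,180:280],None,fx=6,fy=6,interpolation=cv2.INTER_NEAREST))
E
python3 -m jog '[[2,-4.1,0,0,0,0,0],[2,-4.1,0,0,0,0,0],[1.9,-4.1,0,0,0,0,0],[0,0,0,0,0,0,0],[0,0,0,0,0,0,0]]'; python3 look.py w13
```

```text
(0, 141, 86) [205.2 136.9]
(0, 141, 64) [214.5 135.1]
(0, 149, 86) [196.2 137.3]
(0, 133, 64) [223.2 134.7]
(8, 141, 75) [209.7 126.3]
(-8, 141, 75) [210.5 145.5]
clock: 22.6
eef_pos: [584.0, 178.3, 140.0]
eef_rot: [3.141, 0.001, -0.001]
wrist_force: [1.5, 0.4, -0.5]
finger_gap: 0.5
22.6 [583.99 178.34 140.03] [ 3.1412e+00  1.0000e-03 -1.0000e-03] [ 0.236  0.491  1.412 -0.     1.24   1.808] [ 1.5   0.38 -0.49] 0.5476424221274425
```

View pics/w12z.png

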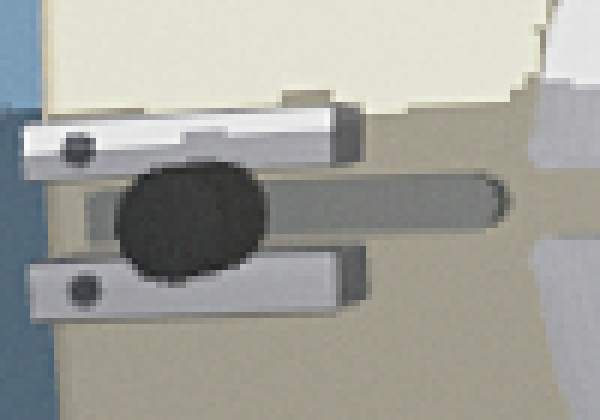

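View pics/w13.png

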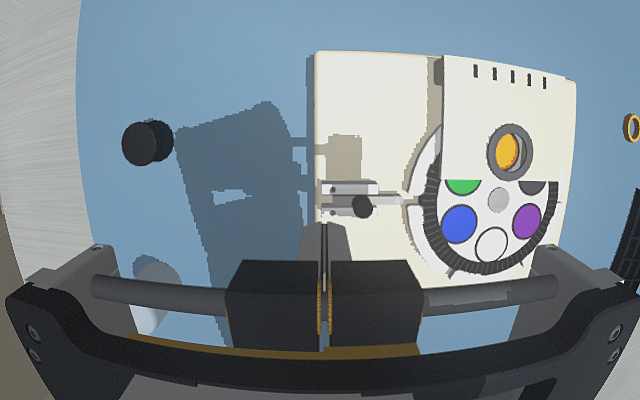

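```bash
python3 -m jog '[[0,0,2,0,0,0,0],[0,0,2,0,0,0,0],[0,0,2,0,0,0,0],[0,0,1.1,0,0,0,0],[0,0,0,0,0,0,0],[0,0,0,0,0,0,0]]'; python3 look.py w14
```

```text
clock: 23.25
eef_pos: [584.6, 177.4, 70.7]
eef_rot: [-3.141, -0.001, -0.0]
wrist_force: [0.8, -0.6, 0.5]
finger_gap: 0.9
23.25 [584.59 177.44  70.66] [-3.1414e+00 -9.0000e-04 -4.0000e-04] [ 0.235  0.568  1.469 -0.     1.104  1.806] [ 0.81 -0.6   0.5 ] 0.9258988760730484
```

View pics/w14.png

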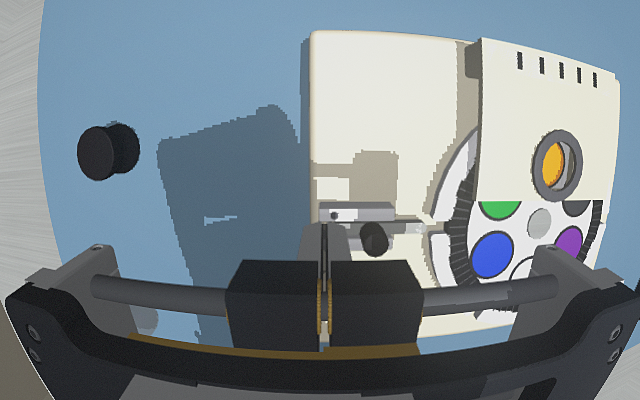

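```bash
cat > okp.py <<'E'
from h import *
import sys
s=monitor.read_state();f=s["wrist_force"]
print(round(s["clock"],2),np.round(s["eef_pos"],2),"F",np.round(f,2))
sys.exit(int(abs(f[1])>float(sys.argv[1])))
E
python3 -m jog '[[0,0.2,0,0,0,0,0],[0,0.2,0,0,0,0,0],[0,0.2,0,0,0,0,0],[0,0,0,0,0,0,0]]'>/dev/null; python3 okp.py 4 && python3 -m jog '[[0,0.2,0,0,0,0,0],[0,0.1,0,0,0,0,0]]'>/dev/null; python3 okp.py 4 && python3 -m jog '[[0,0.2,0,0,0,0,0],[0,0.1,0,0,0,0,0]]'>/dev/null; python3 okp.py 4 && python3 -m jog '[[0,0.2,0,0,0,0,0],[0,0.1,0,0,0,0,0]]'>/dev/null; python3 okp.py 4
```

```text
23.7 [584.33 171.55  69.95] F [-0.31  0.4   0.97]
23.9 [584.26 168.7   69.78] F [-0.08 -0.37 -0.5 ]
24.1 [584.23 165.85  69.75] F [-0.54  1.73 -0.28]
24.3 [584.26 162.75  69.76] F [-0.14  0.84  0.8 ]
```

Contact, about 1.5 N. Continue.

```bash
python3 -m jog '[[0,0.15,0,0,0,0,0],[0,0.1,0,0,0,0,0]]'>/dev/null; python3 okp.py 5 && python3 -m jog '[[0,0.15,0,0,0,0,0],[0,0.1,0,0,0,0,0]]'>/dev/null; python3 okp.py 5 && python3 -m jog '[[0,0.1,0,0,0,0,0],[0,0.1,0,0,0,0,0]]'>/dev/null; python3 okp.py 5; python3 look.py w15
```

```text
24.5 [584.25 160.23  69.73] F [0.43 1.36 0.05]
24.7 [584.25 157.73  69.74] F [ 1.02  1.78 -0.09]
24.9 [584.26 155.78  69.77] F [ 0.55  1.31 -0.11]
24.9 [584.26 155.78  69.77] [-3.1416e+00  0.0000e+00  8.0000e-04] [0.2   0.557 1.489 0.    1.096 1.77 ] [ 0.55  1.31 -0.11] 0.7875717160637312
```

View pics/w15.png

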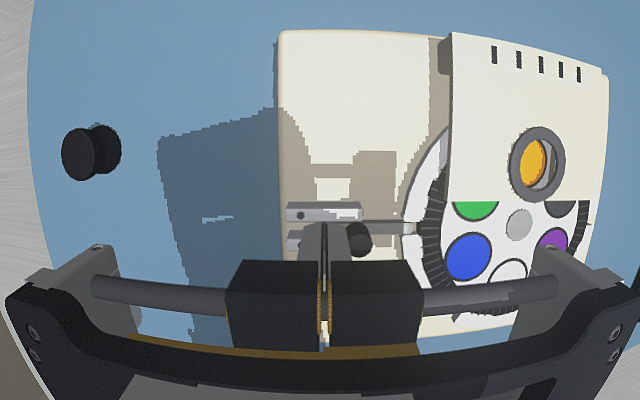

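The bolt nose is entering the notch (about (405,228)); force is still 1.5 N. I'll keep pushing in small steps to the stop.

```bash
python3 -m jog '[[0,0.1,0,0,0,0,0],[0,0.05,0,0,0,0,0]]'>/dev/null; python3 okp.py 5 && python3 -m jog '[[0,0.1,0,0,0,0,0],[0,0.05,0,0,0,0,0]]'>/dev/null; python3 okp.py 5 && python3 -m jog '[[0,0.05,0,0,0,0,0],[0,0.05,0,0,0,0,0]]'>/dev/null; python3 okp.py 5&& python3 -m jog '[[0,0.05,0,0,0,0,0],[0,0.05,0,0,0,0,0]]'>/dev/null; python3 okp.py 5
```

```text
25.15 [584.28 154.28  69.76] F [ 0.6   1.56 -0.19]
25.35 [584.29 153.04  69.79] F [ 0.29  4.84 -0.55]
25.55 [584.26 152.77  69.82] F [-0.08  9.89 -0.03]
25.55 [584.26 152.77  69.82] F [-0.08  9.89 -0.03]
```

```bash
python3 -m jog '[[0,-0.5,0,0,0,0,0],[0,-1,0,0,0,0,0],[0,0,-3,0,0,0,0],[0,0,-3,0,0,0,0],[0,0,-3,0,0,0,0],[-3,3,0,0,0,0,0],[-3,3,0,0,0,0,0],[0,3,0,0,0,0,0]]'; python3 -m jog '[[0,0,0,0,0,0,0],[0,0,0,0,0,0,0]]'>/dev/null; python3 look.py w16; python3 - <<'E'
from fit import *
run("w16",[],np.radians(0),"bv",(584,7.4,0))
c=np.load("pics/wc.npz");T=np.load("pics/w16.npz")["T"];q=[584.1,7.5,0]
img=cv2.imread("pics/w16.png")
for k in (125,127,130,141):
  print(k,[np.round(wproj(c,T,L2W(q,P)),1).tolist() for P in [(0,k+8,86),(0,k-8,64)]])
p=wproj(c,T,L2W(q,(0,125,75))).astype(int);print(p)
z=img[max(0,p[1]-45):p[1]+45,max(0,p[0]-50):p[0]+80];cv2.imwrite("pics/w16z.png",cv2.resize(z,None,fx=6,fy=6,interpolation=cv2.INTER_NEAREST))
print(max(0,p[0]-50),max(0,p[1]-45))
E
```

```text
clock: 26.35
eef_pos: [521.9, 76.5, 159.9]
eef_rot: [3.141, 0.001, 0.002]
wrist_force: [0.7, 0.1, 0.2]
finger_gap: 0.6
26.55 [524.59  76.88 159.99] [ 3.1415e+00 -4.0000e-04 -2.0000e-04] [ 0.076  0.298  1.633 -0.     1.21   1.648] [-0.38 -0.04  0.36] 0.44346330146181406
b [353.9 157.3] [38.5 39. ]
v [439.6 158.4] [34.9 37.9]
lamp [584.02720782   7.45184993] yaw deg 0.3108748127053157
[ 0.1  0.  -0.2 -0. ]
125 [[246.9, 133.4], [270.2, 131.6]]
127 [[244.6, 133.5], [268.0, 131.6]]
130 [[241.2, 133.6], [264.7, 131.7]]
141 [[228.8, 134.1], [252.8, 132.1]]
[258 132]
208 87
```

View pics/w16z.png

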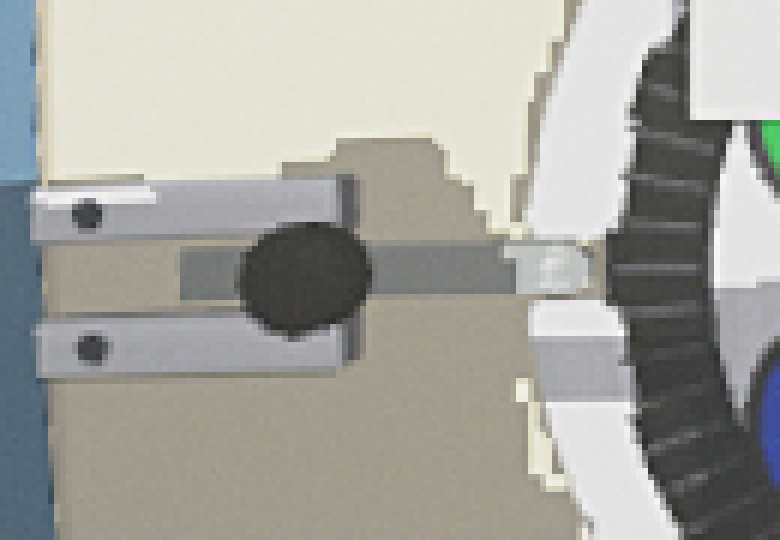

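View pics/w16.png

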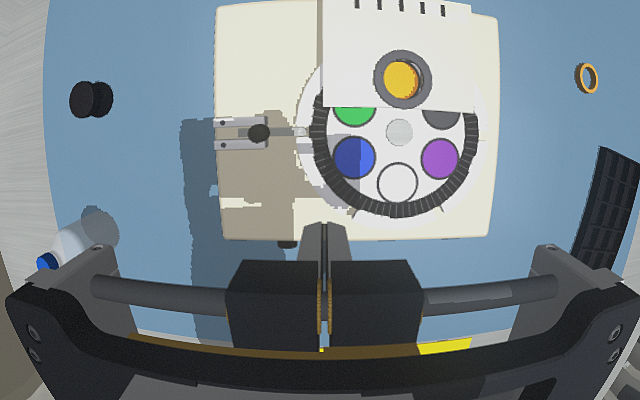

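```bash
python3 - <<'E'
from cell import order,monitor
print(monitor.read_state()["qd"].round(4)); print(order.sign_off())
E
```

```text
[ 0.013   0.0092 -0.0025  0.0009  0.0009 -0.0024]
the job is handed in; nothing more can be done
None
```

The amber filter is in the window, the bolt is home in its notch, and I handed the job in at about 26.6 s of the 64 s allowed. The sign-off gives no verdict, so these results rest on my own measurements.

**Rolling the wheel:** I used the shut fingertips in two strokes, turning the wheel about 130° clockwise.
- I pressed with about 8 to 10.5 N for most of it. The highest normal force I read was 11.6 N, about 12.6 N with the sideways drag included, against the 14 N limit. The wheel slipped whenever the force fell to about 5 to 7 N.
- Forces were read only between moves, so a brief peak in the middle of one would not show.

**Locking the bolt:** I pushed the knob with about 1.5 N until it met the stop, where the reading reached 9.9 N. The finger stopped at the position expected for fully home. I then backed the arm off.

**Last checks, from the wrist camera after backing off:**
- **Amber filter:** the wheel was 0.3° from exact, which puts amber about 0.3 mm from the window centre.
- **Bolt:** the knob showed at about 125 mm in the lamp's y, with the nose in the notch.
- **Robot:** it was clear of everything, and no bystander appeared to have moved. I judged that by eye and did not measure it.

**One disagreement:** before I pushed it, the bolt looked 2 to 3 mm short of fully drawn. That made no difference to the result.

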